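Reset the tailstock of a tube grinder to the red length mark

TASK

Set the tailstock of the small tube grinder to the length marked by the red tag: pull its spring plunger knob up, slide the carriage along the bed to the red tag, and let the pin drop fully home into the index pocket there, feeling for the pocket without forcing the pin (never more than about 20 N on it), then let go. Leave the two bottles, the tube and the chuck key where they are.

Things in the scene. Friction and masses are not known exactly. Their poses are not given: they have to be found in the camera images.
- bed: Green grinder bed, fixed, 120 mm wide (its x), 460 mm long (its y, -160 to +300), flat top 60 mm above the table. Origin on the table under the middle of the carriage's travel. Its y axis is the slide direction; a headstock with a chuck, up to 142 mm high, stands at the +y end from y = +185.
- strip_middle (a point): Nominal middle of the aluminium index strip's top, at bed x = +36 mm, 72 mm above the table. Strip: 24 mm wide, 12 mm thick, flat top, cut right through by four pockets 12 mm long, nominally at bed y = -108, -58, +58, +108 mm, and a parking slot 44 mm long at y = 0. It was clamped by hand: all cuts together really stand up to 12 mm to either side along y.
- carriage (a joint): Sliding position in m of the grey tailstock carriage along the bed's +y; 0 = knob over bed y = 0; end stops at -0.124 and +0.124. It weighs 0.6 to 1 kg and drags with about 3.5 N with the pin clear, about 5 N with the pin riding on the strip (first touch briefly up to 13 N). Locked while the pin is in a pocket; it starts with the pin in the parking slot, with some play.
- plunger (a joint): Height in m of the spring plunger (knob and pin): 0 = pin fully down, tip 10 mm below the strip's top (in a pocket or the parking slot); 0.010 = tip resting on the strip; 0.016 = pulled up to its stop. A spring pushes it down with 6 N at 0, 8.5 N at 0.010, 10 N at 0.016; let go, it springs down by itself.
- knob (a point): Centre of the plunger knob, an upright black cylinder with a red band, 28 mm diameter, 26 mm high, at bed x = +36 mm; 125 mm above the table with the pin down. Under it a 20 mm thick collar, then the bracket, top 94 mm above the table. Grasp from above, a finger on either side along the slide; the tailstock block (top at 124 mm) begins 40 mm away to bed -x.
- pin: Steel index pin, 10 mm diameter, flat end, fixed under the knob and moving with it. Origin at the centre of its lower tip, 63 mm below the knob's centre. It has 1 mm play each way in a pocket and there, pushed sideways, it stops dead. More than 20 N on it, sideways or down, counts as forcing.
- tag_red: Red plastic tag fixed on the bed's edge at bed x = +54 mm, 20 mm wide along y, 24 mm high, origin at the middle of its foot, axes parallel to the bed's. It marks the nominal y of the wanted pocket; the real pocket is up to 12 mm to either side. Yellow, blue and white tags mark the other pockets.
- water_bottle: Clear drinking bottle with a white cap, 68 mm in diameter, 190 mm high, loose; origin under its middle. Leave it alone.
- blue_bottle: Blue drinking bottle, 60 mm in diameter, 170 mm high, loose; origin under its middle. Leave it alone.
- tube: White tube standing upright, 32 mm in diameter, 85 mm high, loose; origin under its middle. Leave it alone.
- chuck_key: Dark steel T-shaped chuck key lying flat, 92 mm long, 80 mm wide, 14 mm high, loose. Leave it alone.

How it is judged:
By the outcome, as a careful person would: the job done as asked, in the order asked, and still so for the second after the job is handed in, with the robot touching nothing.
It also fails if it takes over 45 s, if anything falls off the work surface, if the arm or the gripper's body presses on something with over 40 N, if the wrist force passes 120 N, or if a joint passes its speed limit or range.

ROBOT

A 6-joint arm with a two-finger parallel gripper is mounted at the origin on the work surface. World frame = base frame: x ahead of the robot, y to its left, z up, the work surface at z = 0. Lengths are in m, angles in degrees, forces in N, time in s.
With the tool pointing down it reaches from about 0.25 to 0.725 m from the base axis. Payload 9.7 kg.
Tool frame: the origin (TCP) lies at the very end of the fingers, on their centre line; the grasp point (between the pads) lies grasp_offset behind it (grasp_offset is the distance from the TCP to the grasp point, in m); z points along the fingers, y is the line along which they close (so a half turn about z gives the same grasp; the last joint's range is limited). The gripper opens to 85 mm and grips with 20 to 120 N. Pads are 22 mm wide; open, the fingers measure 114 mm over their backs; the gripper's body (76 mm by 85 mm) begins 54 mm behind the grasp point. The pads swing forward as they close: fully open they stand 13 mm farther back than shut.
Start: joints at [0, 4.979, 10.078, 95.1, 0, 90], TCP at [0.55, -0, 0.231] pointing down, gripper open.
Joint ranges: [-179.16, 179.16], [-48.56, 103.87], [-65.8, 70.77], [-126.05, 130.52], [-82.76, 87.17], [-180, 180]. Speed limits (degrees/s): [127.2, 127.2, 147.25, 180, 180, 180].

INTERFACE

Orientations are given as [roll, pitch, yaw] about the fixed x, y, z axes, in that order (R = Rz(yaw) Ry(pitch) Rx(roll)).
In Python, from workcell import get_obs, camera, calibration, job_done, recognise, cut_out, mark_of, grasp_offset gives the robot as it stands.
- The arm moves only by the tool servo_tool, never from a script. Its argument "moves" is a list of rows, each a list of 3 entries, a list of its own where there are three numbers: the turn, a rotation vector about the tool's x, y, z in degrees, then the shift along the tool's x, y, z in m, then the opening in per cent of the stroke, from 0 (shut) to 100 (fully open). In form: [[[ax, ay, az], [x, y, z], claw], ...]. A call has 1 to 12 rows; each row shifts and turns the commanded pose from where the row before left it, along the tool's axes as they then stand; what a row does not reach is not made up. A row lasts 1/10 s, in which the tool goes at most 50 mm and 8.59 degrees, less where a joint would pass 70% of its speed; a pose out of reach is approached as far as the arm can. A call is refused whole if a number of a shift passes 0.05 or a number of a turn 8.59, either way. A call with a gripper value outside its range is refused whole. The fingers move at their own pace and stop on an object; "force" is the grip in N (left out, the last holds). Time passes only in rows, so rows that do not move let the fingers close. It gives the time, the measured TCP pose, the force, the opening and the grip force at its end, in the units of the state.
- get_obs(): the state, without advancing time (a new reading comes with each control period).
- camera(name): name is "scene" or "side" or "wrist"; returns (picture, depth): 384x512x3 uint8, red, green, blue; 384x512 float32, m along the optical axis (not along the pixel's ray), 0 where there is no reading.
- calibration(name): a dict with "camera_matrix" (3x3 intrinsics, pixels), "R" (3x3) and "t" (3): a world point X has camera coordinates R X + t. Camera axes: x right, y down, z forward; pixel columns grow to the right and rows downward; lengths in m; the calibration is good to about 2 mm. A picture is of the moment at which its call begins: read the wrist's pose just before it. calibration takes no time and is no camera call; for the wrist camera it gives the pose at the moment of the call.
- job_done(): hands the job in; it is judged then, once.
Trained networks look in the newest picture that a camera, given by its name, has taken for a name from the list of things; names that differ only in an ending like _2 or _b are one class to them, and where a whole thing is asked for, a point or a joint stands for the part that bears it (a point fixed in the world has none). Each returns a list of dicts, best first, with "score" (0 to 1); they miss things now and then, are a little off and sometimes report something else, mostly with a low value. They report only what shows in the picture. A call takes as long as a camera call.
- recognise(name, camera): "xyz" ([x, y, z] in m, in the coordinates of the camera as it stood for that picture, good to about 4 mm: the middle of the surface that is visible of it).
- cut_out(name, camera): "mask" (384x512 bool, what is visible of it).
- mark_of(name, camera): "xyz" ([x, y, z] in m, in the coordinates of the camera as it stood for that picture, good to about 4 mm: a listed point, or the origin of a listed thing).
The state is a dict: "time": time; "q": joint angles; "qd": joint speeds; "joint_efforts": joint torques, N m; "ee_pos": TCP position; "tcp_rot": TCP orientation; "wrist_force": force on the tool from outside, world axes, zero at the start; "torque": the same for the moment, N m; "opening": finger opening in m; "grasp_force": force on a finger pad.
Only numpy, scipy, OpenCV 4.12 (cv2) and the standard library are available. Lean on these libraries where they do the work, as an engineer would, in place of code of your own. Each camera call takes 0.05 s, during which the arm holds its last target. There are 200 camera calls.

## Working session

There is one attempt and no reset: what is moved stays moved. The work goes in short steps, Python scripts to look and compute and a tool call to move; the robot and the scene stay as the last step left them, time stands still between calls to the robot, and variables do not carry over. Pictures are saved under pics/ and viewed, at most 10 in all, crops included, and the job is handed in when it is done.

Besides the shell and the picture viewer there is one more tool, called as name(argument=value, ...), one argument or row to a line, values as JSON. servo_tool: Moves the arm, as the interface text tells. Its arguments: {"type":"object","properties":{"moves":{"type":"array"},"force":{"type":"number"}},"required":["moves"]}

```bash
mkdir -p pics
cat > h.py <<'E'
import numpy as np,cv2
from workcell import *
def W(xyz,c):
    k=calibration(c);return np.array(k["R"]).T@(np.array(xyz)-np.array(k["t"]))
E
python3 - <<'E'
from h import *
o=get_obs();print(o, grasp_offset)
ims=[]
for c in ("scene","side"):
    p,d=camera(c);ims.append(p)
    for n in ("knob","tag_red","bed","strip_middle","pin","water_bottle","blue_bottle","tube","chuck_key"):
        try:
            r=mark_of(n,c);print(c,n,[(np.round(W(x["xyz"],c),3).tolist(),round(x["score"],2)) for x in r[:2]])
        except Exception as e: print(c,n,e)
    cv2.imwrite(f"pics/{c}0.png",p[:,:,::-1])
E
```

```text
{'time': 0.0, 'q': array([1.03982581e-03, 5.01180506e+00, 1.00333494e+01, 9.51003146e+01,
       8.38736398e-04, 9.00010895e+01]), 'qd': array([ 0.02052251, -0.01279878, -0.03409657,  0.02132754, -0.00268841,
        0.02075709]), 'joint_efforts': array([ 7.68234549e-04, -5.20392072e+01,  4.64802504e+01,  1.63646933e-02,
        2.23589603e-05, -6.77332673e-05]), 'ee_pos': array([5.49759078e-01, 1.41492717e-05, 2.30566421e-01]), 'tcp_rot': array([-1.79921230e+02, -8.37237704e-04,  8.99999491e+01]), 'wrist_force': array([ 0.55445333,  0.40825235, -0.35210552]), 'torque': array([-0.03577502,  0.06591884, -0.0754562 ]), 'grasp_force': 0.0, 'opening': 0.08512136441936724} 0.0187
scene knob [([0.575, -0.082, 0.123], 0.53)]
scene tag_red [([0.595, 0.021, 0.064], 0.54)]
scene bed [([0.536, -0.085, -0.001], 0.58)]
scene strip_middle [([0.575, -0.083, 0.07], 0.65)]
scene pin []
scene water_bottle [([0.43, 0.452, 0.001], 0.77)]
scene blue_bottle [([0.564, 0.386, -0.002], 0.96)]
scene tube [([0.388, -0.425, -0.001], 0.55)]
scene chuck_key [([0.624, -0.483, -0.001], 0.55)]
side knob [([0.575, -0.082, 0.122], 0.64)]
side tag_red [([0.576, -0.083, 0.074], 0.55), ([0.594, 0.023, 0.061], 0.35)]
side bed [([0.538, -0.084, -0.001], 0.67)]
side strip_middle [([0.574, -0.085, 0.07], 0.71)]
side pin []
side water_bottle [([0.428, 0.46, -0.0], 0.58)]
side blue_bottle []
side tube [([0.385, -0.424, -0.002], 0.74)]
side chuck_key [([0.627, -0.485, -0.001], 0.7)]
```

View pics/scene0.png

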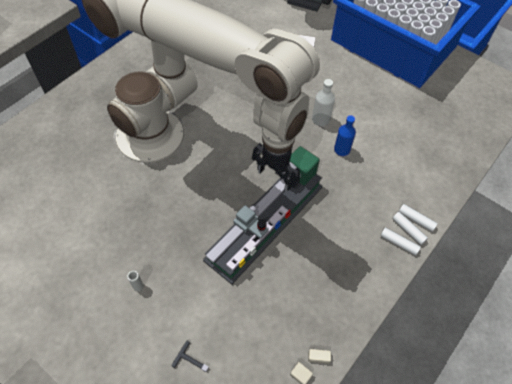

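View pics/side0.png

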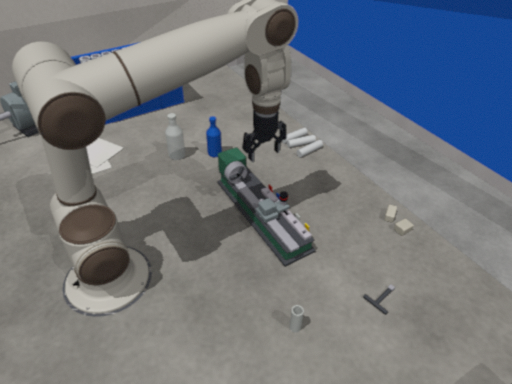

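The scene shows the bed with its headstock at the +y (far) end. The tags along it are red at about (289,212), blue at (277,225) and yellow at (240,264). Red is next to the headstock, so it marks the +108 pocket. Next I'll turn the gripper and look from above the knob.

servo_tool(
  moves=[
    [[0, 0, -8.2], [0, 0, 0], 100],
    [[0, 0, -8.2], [0, 0, 0], 100],
    [[0, 0, -8.2], [0, 0, 0], 100],
    [[0, 0, -8.2], [0, 0, 0], 100],
    [[0, 0, -8.2], [0, 0, 0], 100],
    [[0, 0, -8.2], [0, 0, 0], 100],
    [[0, 0, -8.2], [0, 0, 0], 100],
    [[0, 0, -8.2], [0, 0, 0], 100],
    [[0, 0, -8.2], [0, 0, 0], 100],
    [[0, 0, -8.2], [0, 0, 0], 100],
    [[0, 0, -8], [0, 0, 0], 100],
  ],
)

```text
time: 2.1
ee_pos: [0.55, -0.0, 0.2313]
tcp_rot: [-180.0, -0.0, -179.7]
wrist_force: [-0.6, 0.3, -0.1]
opening: 0.0853
grasp_force: 0.0
```

servo_tool(
  moves=[
    [[0, 0, 0], [-0.01, -0.03, 0], 100],
    [[0, 0, 0], [-0.01, -0.03, 0], 100],
    [[0, 0, 0], [-0.005, -0.022, 0], 100],
    [[0, 0, 0], [0, 0, 0], 100],
    [[0, 0, 0], [0, 0, 0], 100],
  ],
)

```text
time: 2.6
ee_pos: [0.5749, -0.0822, 0.2311]
tcp_rot: [180.0, -0.0, 179.9]
wrist_force: [1.2, 0.1, 0.3]
opening: 0.0857
grasp_force: 0.0
```

Run:
```python
from h import *
o=get_obs();print(o["q"],o["ee_pos"],o["tcp_rot"],o["wrist_force"])
P={}
for c in ("wrist","scene","side"):
    p,d=camera(c)
    for n in ("knob","tag_red","bed","strip_middle"):
        r=mark_of(n,c);print(c,n,[(np.round(W(x["xyz"],c),4).tolist(),round(x["score"],2)) for x in r[:3]])
    r=recognise("knob",c);print("rec",c,[(np.round(W(x["xyz"],c),4).tolist(),round(x["score"],2)) for x in r[:2]])
    P[c]=p
cv2.imwrite("pics/w1.png",P["wrist"][:,:,::-1])
```

```text
[-8.13977795e+00  9.31879249e+00  1.48397598e+01  9.55483370e+01
  1.32204583e-02 -8.07857162e+00] [ 0.5748995  -0.08216114  0.23110214] [ 1.79983064e+02 -2.52401824e-02  1.79938794e+02] [1.21745144 0.11226779 0.33159911]
wrist knob [([0.5766, -0.0772, 0.13], 0.86), ([0.5407, -0.081, 0.0061], 0.72)]
wrist tag_red [([0.5991, 0.0245, 0.0674], 0.5)]
wrist bed [([0.5394, -0.0802, 0.0005], 0.92)]
wrist strip_middle [([0.5732, -0.0812, 0.0748], 0.69)]
rec wrist [([0.5744, -0.0773, 0.1451], 0.55)]
scene knob [([0.5737, -0.0809, 0.125], 0.43), ([0.3859, -0.4236, -0.001], 0.15)]
scene tag_red [([0.5956, 0.022, 0.0621], 0.62)]
scene bed [([0.5393, -0.0848, -0.0017], 0.73)]
scene strip_middle [([0.5754, -0.0836, 0.0745], 0.95)]
rec scene [([0.5496, -0.0133, 0.0577], 0.42)]
side knob [([0.5737, -0.0748, 0.1225], 0.67)]
side tag_red [([0.5918, 0.0204, 0.057], 0.47)]
side bed [([0.5385, -0.085, -0.0038], 0.88)]
side strip_middle [([0.5737, -0.0833, 0.0696], 0.72)]
rec side [([0.5671, -0.0841, 0.1308], 0.54)]
```

View pics/w1.png

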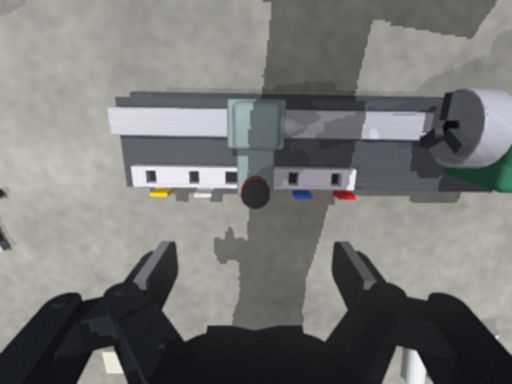

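The wrist picture shows the strip at rows 167–190. Its pockets are near (151,177), (194,177), (293,178) and (336,179), the red tag is at (344,195) and the knob at (256,192). I'll put these into world coordinates.

```bash
cat >> h.py <<'E'
def plane(u,v,z,k):
    R=np.array(k["R"]);t=np.array(k["t"]);K=np.array(k["camera_matrix"])
    r=R.T@np.linalg.solve(K,[u,v,1]);c=-R.T@t;return c+r*(z-c[2])/r[2]
E
python3 - <<'E'
from h import *
p,d=camera("wrist");k=calibration("wrist")
g=p.astype(int).sum(2)
P=[]
for u,v in((151,177),(194,177),(293,178),(336,179)):
    s=g[v-9:v+10,u-9:u+10];m=(s<260).astype(np.uint8)
    n,l,st,ce=cv2.connectedComponentsWithStats(m);i=1+np.argmax(st[1:,4]);c=ce[i]+[u-9,v-9]
    w=plane(*c,.072,k);P.append(w);print(c,st[i],w.round(4))
P=np.array(P);e=P[3]-P[0];print("spacing",np.linalg.norm(np.diff(P,axis=0),axis=1),"yaw",np.degrees(np.arctan2(-e[0],e[1])))
# knob top from depth
yy,xx=np.mgrid[170:215,235:280];z=d[170:215,235:280]
K=np.array(k["camera_matrix"]);R=np.array(k["R"]);t=np.array(k["t"])
X=(np.stack([xx,yy,np.ones_like(xx)],-1)@np.linalg.inv(K).T)*z[...,None];X=(X-t)@R
m=(X[...,2]>.131)&(X[...,0]>.55);q=X[m];print("knob",len(q),q.min(0),q.max(0),np.median(q,0))
r=p[185:202,330:360].astype(int);m=(r[...,0]>130)&(r[...,1]<80);v,u=np.nonzero(m);print("red",plane(u.mean()+330,v.mean()+185,.075,k),u.min()+330,u.max()+330)
# block and bed edge
print(get_obs()["ee_pos"])
E
```

```text
[151.6  175.02] [ 7  3  6  9 50] [ 0.5731 -0.2018  0.072 ]
[194. 176.] [ 6  4  7  9 63] [ 0.5743 -0.1521  0.072 ]
[292.53535354 177.49494949] [ 4  3 10 12 99] [ 0.576  -0.0364  0.072 ]
[334.77333333 178.78666667] [ 4  4  8 11 75] [0.5775 0.0135 0.072 ]
spacing [0.04963669 0.11577185 0.04985831] yaw -1.177859681157678
knob 679 [ 0.56184491 -0.09389405  0.13111931] [ 0.58863552 -0.06753265  0.14243744] [ 0.57398487 -0.08070387  0.13996241]
red [0.59800023 0.02915412 0.075     ] 334 354
[ 0.57499968 -0.08204506  0.23128409]
```

servo_tool(
  moves=[
    [[0, 0, 1.2], [0, 0.001, 0.03], 70],
    [[0, 0, 0], [0, 0, 0.03], 70],
    [[0, 0, 0], [0, 0, 0.03], 70],
    [[0, 0, 0], [0, 0, 0.02], 70],
    [[0, 0, 0], [0, 0, 0.01], 70],
    [[0, 0, 0], [0, 0, 0], 70],
    [[0, 0, 0], [0, 0, 0], 50],
    [[0, 0, 0], [0, 0, 0], 40],
  ],
  force=50,
)

```text
time: 4.35
ee_pos: [0.5757, -0.0811, 0.1128]
tcp_rot: [-180.0, 0.1, 178.8]
wrist_force: [0.2, -0.5, 0.5]
opening: 0.0344
grasp_force: 0.0
```

servo_tool(
  moves=[
    [[0, 0, 0], [0, 0, 0], 20],
    [[0, 0, 0], [0, 0, 0], 10],
    [[0, 0, 0], [0, 0, 0], 10],
    [[0, 0, 0], [0, 0, 0], 10],
    [[0, 0, 0], [0, 0, 0], 10],
  ],
  force=50,
)

```text
time: 4.85
ee_pos: [0.5757, -0.0812, 0.113]
tcp_rot: [-180.0, 0.1, 178.8]
wrist_force: [-0.5, -0.5, 6.7]
opening: 0.0263
grasp_force: 49.0
```

servo_tool(
  moves=[
    [[0, 0, 0], [0, 0, -0.005], 10],
    [[0, 0, 0], [0, 0, -0.005], 10],
    [[0, 0, 0], [0, 0, -0.004], 10],
    [[0, 0, 0], [0, 0, 0], 10],
  ],
)

```text
time: 5.25
ee_pos: [0.5756, -0.0812, 0.1252]
tcp_rot: [-180.0, 0.0, 178.8]
wrist_force: [5.9, -2.0, -9.3]
opening: 0.0262
grasp_force: 49.7
```

Run:
```python
from h import *
o=get_obs();print(o["ee_pos"],o["wrist_force"],o["opening"])
p,d=camera("wrist");cv2.imwrite("pics/w2.png",p[:,:,::-1])
p,d=camera("side");cv2.imwrite("pics/s2.png",cv2.resize(p[150:270,200:330],None,fx=4,fy=4)[:,:,::-1])
```

```text
[ 0.57555367 -0.08116106  0.12515435] [ 5.94005481 -1.96018918 -9.31976952] 0.026200155386726164
```

View pics/w2.png

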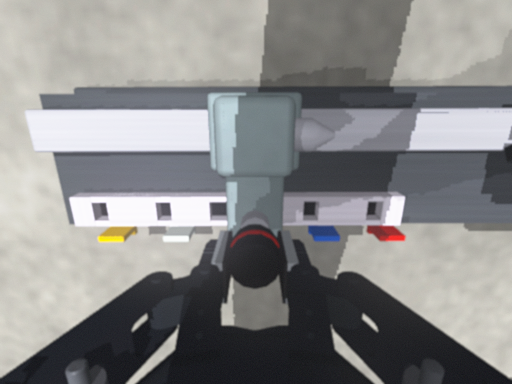

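The knob is gripped between the pads and lifted. The strip is level in the picture, so the tool is aligned with it, and the target pocket shows at about (374,209). I'll measure its distance along the slide again.

Run:
```python
from h import *
p,d=camera("wrist");k=calibration("wrist");o=get_obs()
print(o["ee_pos"],o["wrist_force"])
a=np.array([-np.sin(np.radians(-1.2)),np.cos(np.radians(-1.2)),0])
g=p.astype(int).sum(2)
for row in (205,209,213):
  for u in (100,164,311,374):
    s=g[row,u-16:u+17]; i=np.nonzero(s<330)[0]; i=i+u-16
    L=plane(i.min()-.5,row,.072,k);Rr=plane(i.max()+.5,row,.072,k)
    print(row,u,i.min(),i.max(),((L-o["ee_pos"])@a).round(4),((Rr-o["ee_pos"])@a).round(4),"mid",(((L+Rr)/2-o["ee_pos"])@a).round(4))
```

```text
[ 0.57552474 -0.08116066  0.12460674] [ 8.01390703 -1.5804341  -9.42192016]
205 100 99 104 -0.1222 -0.1175 mid -0.1198
205 164 160 168 -0.0741 -0.067 mid -0.0705
205 311 304 316 0.0395 0.0498 mid 0.0446
205 374 368 376 0.09 0.0971 mid 0.0936
209 100 100 105 -0.122 -0.1173 mid -0.1196
209 164 161 169 -0.0737 -0.0665 mid -0.0701
209 311 304 315 0.0397 0.0492 mid 0.0445
209 374 368 375 0.0905 0.0968 mid 0.0936
213 100 101 106 -0.1218 -0.117 mid -0.1194
213 164 161 169 -0.074 -0.0669 mid -0.0704
213 311 304 315 0.0399 0.0495 mid 0.0447
213 374 367 376 0.0901 0.0981 mid 0.0941
```

servo_tool(
  moves=[
    [[0, 0, 0], [0, 0, -0.0015], 10],
    [[0, 0, 0], [0, 0.004, 0], 10],
    [[0, 0, 0], [0, 0.008, 0], 10],
    [[0, 0, 0], [0, 0.01, 0], 10],
    [[0, 0, 0], [0, 0.01, 0], 10],
  ],
)

```text
time: 5.9
ee_pos: [0.5761, -0.0494, 0.1259]
tcp_rot: [-179.9, 0.0, 178.8]
wrist_force: [6.8, -5.2, -9.8]
opening: 0.0268
grasp_force: 49.8
```

servo_tool(
  moves=[
    [[0, 0, 0], [0, 0.01, 0], 10],
    [[0, 0, 0], [0, 0.012, 0], 10],
    [[0, 0, 0], [0, 0.012, 0], 10],
    [[0, 0, 0], [0, 0.01, 0], 10],
    [[0, 0, 0], [0, 0.007, 0], 10],
    [[0, 0, 0], [0, 0.003, 0], 10],
    [[0, 0, 0], [0, 0, 0], 10],
    [[0, 0, 0], [0, 0, 0], 10],
  ],
)

```text
time: 6.7
ee_pos: [0.5771, 0.0052, 0.1259]
tcp_rot: [180.0, -0.0, 178.8]
wrist_force: [5.4, 1.6, -9.9]
opening: 0.0263
grasp_force: 49.9
```

Run:
```python
from h import *
o=get_obs();print(o["ee_pos"],o["wrist_force"],o["opening"])
p,d=camera("wrist");cv2.imwrite("pics/w3.png",p[:,:,::-1])
```

```text
[0.57710486 0.00521541 0.12588694] [ 5.42788404  1.56855272 -9.88623022] 0.026346383970439174
```

View pics/w3.png

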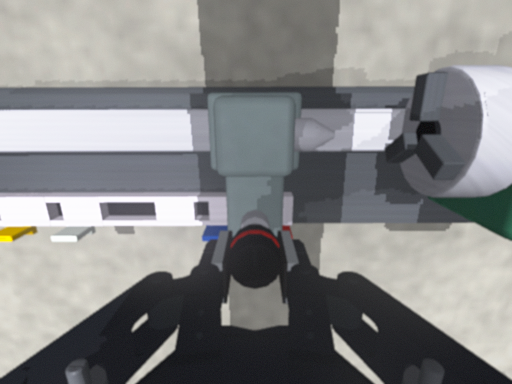

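The red tag is just right of the knob, the blue pocket shows at (202,211), and the target should be about 8 mm further on. I'll set the pin gently on the strip and watch the vertical force.

servo_tool(
  moves=[
    [[0, 0, 0], [0, 0, 0.001], 10],
    [[0, 0, 0], [0, 0, 0.001], 10],
    [[0, 0, 0], [0, 0, 0.0005], 10],
    [[0, 0, 0], [0, 0, 0], 10],
  ],
)

```text
time: 7.15
ee_pos: [0.5771, 0.0052, 0.1234]
tcp_rot: [180.0, -0.0, 178.8]
wrist_force: [5.3, 1.6, -8.5]
opening: 0.0267
grasp_force: 49.9
```

servo_tool(
  moves=[
    [[0, 0, 0], [0, 0, 0.0005], 10],
    [[0, 0, 0], [0, 0, 0.0005], 10],
    [[0, 0, 0], [0, 0, 0], 10],
  ],
)

```text
time: 7.45
ee_pos: [0.5771, 0.0052, 0.1231]
tcp_rot: [180.0, 0.0, 178.8]
wrist_force: [6.2, 1.6, -7.3]
opening: 0.0267
grasp_force: 50.1
```

servo_tool(
  moves=[
    [[0, 0, 0], [0, 0, 0], 36],
    [[0, 0, 0], [0, 0, 0], 36],
    [[0, 0, 0], [0, 0, 0], 36],
  ],
)

```text
time: 7.75
ee_pos: [0.5767, 0.0049, 0.1238]
tcp_rot: [-180.0, 0.0, 178.8]
wrist_force: [0.2, 0.1, 0.8]
opening: 0.0308
grasp_force: 0.0
```

servo_tool(
  moves=[
    [[0, 0, 0], [0, 0.001, 0], 36],
    [[0, 0, 0], [0, 0.001, 0], 36],
    [[0, 0, 0], [0, 0.001, 0], 36],
    [[0, 0, 0], [0, 0.0005, 0], 36],
    [[0, 0, 0], [0, 0.0005, 0], 36],
  ],
)

```text
time: 8.25
ee_pos: [0.5768, 0.0076, 0.1236]
tcp_rot: [-179.8, 0.0, 178.7]
wrist_force: [-1.4, -10.0, 1.6]
opening: 0.0307
grasp_force: 5.0
```

servo_tool(
  moves=[
    [[0, 0, 0], [0, 0.0003, 0], 36],
    [[0, 0, 0], [0, 0.0003, 0], 36],
  ],
)

```text
time: 8.45
ee_pos: [0.5769, 0.0078, 0.1236]
tcp_rot: [-179.8, 0.0, 178.7]
wrist_force: [-1.2, -11.6, 2.0]
opening: 0.031
grasp_force: 5.8
```

servo_tool(
  moves=[
    [[0, 0, 0], [0, 0.0004, 0], 36],
    [[0, 0, 0], [0, 0.0004, 0], 36],
  ],
)

```text
time: 8.65
ee_pos: [0.5769, 0.0085, 0.1235]
tcp_rot: [-179.8, 0.0, 178.7]
wrist_force: [-0.4, -9.9, 1.2]
opening: 0.0307
grasp_force: 4.9
```

servo_tool(
  moves=[
    [[0, 0, 0], [0, 0.0006, 0], 36],
    [[0, 0, 0], [0, 0.0006, 0], 36],
    [[0, 0, 0], [0, 0.0006, 0], 36],
  ],
)

```text
time: 8.95
ee_pos: [0.5769, 0.0105, 0.1235]
tcp_rot: [-179.8, 0.0, 178.7]
wrist_force: [-0.5, -10.3, 2.2]
opening: 0.0305
grasp_force: 4.9
```

servo_tool(
  moves=[
    [[0, 0, 0], [0, 0.0006, 0], 36],
    [[0, 0, 0], [0, 0.0006, 0], 36],
  ],
)

```text
time: 9.15
ee_pos: [0.5769, 0.0118, 0.1233]
tcp_rot: [-179.8, 0.0, 178.7]
wrist_force: [-0.6, -10.5, 0.7]
opening: 0.0314
grasp_force: 4.9
```

servo_tool(
  moves=[
    [[0, 0, 0], [0, 0.0005, 0], 36],
    [[0, 0, 0], [0, 0.0005, 0], 36],
    [[0, 0, 0], [0, 0.0005, 0], 36],
    [[0, 0, 0], [0, 0.0005, 0], 36],
  ],
)

```text
time: 9.55
ee_pos: [0.5768, 0.015, 0.123]
tcp_rot: [-180.0, -0.0, 178.8]
wrist_force: [0.6, -4.2, -1.5]
opening: 0.0309
grasp_force: 1.8
```

servo_tool(
  moves=[
    [[0, 0, 0], [0, 0.0005, 0], 36],
    [[0, 0, 0], [0, 0.0005, 0], 36],
  ],
)

```text
time: 9.75
ee_pos: [0.5769, 0.0161, 0.1231]
tcp_rot: [-180.0, -0.0, 178.8]
wrist_force: [-0.3, -6.3, -2.3]
opening: 0.0308
grasp_force: 3.2
```

```bash
cat > k.py <<'E'
from h import *
p,d=camera("wrist");k=calibration("wrist");o=get_obs()
print(o["ee_pos"],o["wrist_force"])
K=np.array(k["camera_matrix"]);R=np.array(k["R"]);t=np.array(k["t"])
yy,xx=np.mgrid[210:300,215:300];z=d[210:300,215:300]
X=(np.stack([xx,yy,np.ones_like(xx)],-1)@np.linalg.inv(K).T)*z[...,None];X=(X-t)@R
r=np.hypot(X[...,0]-o["ee_pos"][0],X[...,1]-o["ee_pos"][1])
m=(r<.009)&(X[...,2]>.125);print("knob top z",np.median(X[m][:,2]),m.sum())
c=p[210:300,215:300].astype(int);q=(c[...,0]>110)&(c[...,1]<70)&(c[...,2]<70)
print("red",q.sum(),np.median(X[q],0),X[q][:,1].min(),X[q][:,1].max())
cv2.imwrite("pics/k_%d.png"%(o["time"]*100),cv2.resize(p[160:310,150:360],None,fx=3,fy=3)[:,:,::-1])
E
python3 k.py; ls pics
```

```text
[0.57686926 0.01608431 0.12308783] [-1.15947032 -5.69594818 -1.47256866]
knob top z 0.1402583956590464 750
red 99 [0.56532886 0.01686791 0.12849113] 0.002177922224287103 0.03940412343344888
k_980.png
s2.png
scene0.png
side0.png
w1.png
w2.png
w3.png
```

Knob top is at 0.140 m, the same as with the pin fully down and not the 0.150 m of a riding pin. So the pin has dropped. I'll check the lock with a small push each way, well under 20 N.

servo_tool(
  moves=[
    [[0, 0, 0], [0, 0.0005, 0], 36],
    [[0, 0, 0], [0, 0.0004, 0], 36],
    [[0, 0, 0], [0, 0, 0], 36],
  ],
)

```text
time: 10.1
ee_pos: [0.5769, 0.0164, 0.1231]
tcp_rot: [-179.9, -0.0, 178.8]
wrist_force: [-0.9, -7.9, -2.2]
opening: 0.031
grasp_force: 4.2
```

```bash
python3 k.py
```

```text
[0.57689832 0.01641952 0.12312746] [-1.23360826 -8.12101402 -2.0864709 ]
knob top z 0.14020721795102092 760
red 98 [0.56549134 0.01779985 0.12849274] 0.002397267939788253 0.033877992877568194
```

servo_tool(
  moves=[
    [[0, 0, 0], [0, -0.002, 0], 36],
    [[0, 0, 0], [0, -0.001, 0], 50],
    [[0, 0, 0], [0, 0, 0], 65],
    [[0, 0, 0], [0, 0, 0], 70],
    [[0, 0, 0], [0, 0, 0], 70],
  ],
)

```text
time: 10.65
ee_pos: [0.5771, 0.0145, 0.1234]
tcp_rot: [180.0, 0.0, 178.8]
wrist_force: [-0.3, 0.7, 1.1]
opening: 0.06
grasp_force: 0.0
```

```bash
python3 k.py
```

```text
[0.57702894 0.01450293 0.12335209] [-0.38718053  0.08847716 -0.79358822]
knob top z 0.14019066801790428 765
red 91 [0.56522404 0.01583423 0.12855113] 0.00238049819999733 0.0336717597757399
```

servo_tool(
  moves=[
    [[0, 0, 0], [0, 0, -0.02], 80],
    [[0, 0, 0], [0, 0, -0.03], 90],
    [[0, 0, 0], [0, 0, -0.03], 100],
    [[0, 0, 0], [0, 0, -0.03], 100],
    [[0, 0, 0], [0, 0, 0], 100],
    [[0, 0, 0], [0, 0, 0], 100],
  ],
)

```text
time: 11.3
ee_pos: [0.5774, 0.0144, 0.2337]
tcp_rot: [180.0, 0.1, 178.8]
wrist_force: [0.9, 0.2, -1.3]
opening: 0.0853
grasp_force: 0.0
```

Run:
```python
from h import *
p,d=camera("wrist");k=calibration("wrist");o=get_obs();print(o["ee_pos"],o["wrist_force"])
K=np.array(k["camera_matrix"]);R=np.array(k["R"]);t=np.array(k["t"])
yy,xx=np.mgrid[0:384,0:512]
X=(np.stack([xx,yy,np.ones_like(xx)],-1)@np.linalg.inv(K).T)*d[...,None];X=(X-t)@R
m=(X[...,2]>.131)&(abs(X[...,0]-.577)<.018)&(abs(X[...,1]-.014)<.03)&(d>.05)&(X[...,2]<.16)
q=X[m];print(len(q),q.min(0),q.max(0),np.median(q,0))
cv2.imwrite("pics/w4.png",p[:,:,::-1])
```

```text
[0.57696761 0.01437659 0.23266664] [-0.63015564 -0.06120611 -0.43079219]
658 [0.56307728 0.00140693 0.13129874] [0.58955075 0.02821443 0.14099156] [0.57503142 0.01503133 0.13891753]
```

View pics/w4.png

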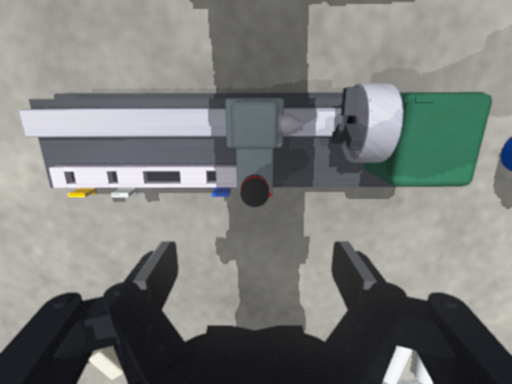

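The knob at (256,191) is at the red tag, the pin is at its pin-down height, and the gripper is clear of everything. I'll hand in the job.

```bash
python3 -c "
from workcell import *
print(job_done())"
```

```text
the job is handed in; nothing more can be done
None
```

The tailstock is set at the red tag: the pin dropped home into its pocket and held when pushed sideways with about 8 N (the most force I saw on it was about 12 N). I let go, backed the gripper clear and handed the job in after about 11 s, with the bottles, tube and chuck key untouched.

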